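# Pin the clamp bar of a hive-frame jig

## Robot

A 6-joint arm with a two-finger parallel gripper is mounted at the origin on a cart in front of the work surface, level with it; the furniture and walls round the work are solid. World frame = base frame: x ahead of the robot, y to its left, z up, the work surface at z = 0. Lengths are in mm, angles in degrees, forces in N, time in s.
With the tool pointing down it reaches from about 300 to 850 mm from the base axis. Payload 5.4 kg.
Tool frame: the origin (TCP) lies on the centre line of the jaws, within the pads' length; the fingertips stand 14 mm ahead of it and the grasp point (between the pads) lies 5 mm behind it; z points along the fingers, y is the line along which they close (so a half turn about z gives the same grasp; the last joint's range is limited). The gripper opens to 85 mm and grips with 20 to 120 N. Pads are 22 mm wide; open, the fingers measure 114 mm over their backs; the gripper's body (76 mm by 85 mm) begins 54 mm behind the grasp point. The pads swing forward as they close: fully open they stand 13 mm farther back than shut.
Start: joints at [-78.444, 9.076, 91.501, -0, 79.423, -12.038], TCP at [230.125, -526.924, 245.299] pointing down, gripper open.
Joint ranges: [-166.64, 166.64], [-54.1, 131.32], [10.49, 154.53], [-73.88, 253.88], [9.74, 151.15], [-171.62, 171.62]. Speed limits (degrees/s): [147.25, 147.25, 180, 180, 180, 180].

## Interface

Orientations are given as [roll, pitch, yaw] about the fixed x, y, z axes, in that order (R = Rz(yaw) Ry(pitch) Rx(roll)).
In Python, from station import read_state, imaging, arm gives the robot as it stands.
- The arm moves only by the tool arm_command, never from a script. Its argument "deltas" is a list of rows, each an object with "travel": the shift along the tool's x, y, z in m, a list of three; "turn": the turn, a rotation vector about the tool's x, y, z in rad, a list of three; "claw": the closure in counts, from 0 (fully open) to 255 (shut). In form: [{"travel": [dx, dy, dz], "turn": [wx, wy, wz], "claw": claw}, ...]. A call has 1 to 12 rows; each row is the pose to reach, as a shift and turn from the pose commanded when the call began, along the tool's axes at that moment; what a row does not reach only later rows make up. A row lasts 1/10 s, in which the tool goes at most 50 mm and 8.59 degrees, less where a joint would pass 70% of its speed; a pose out of reach is approached as far as the arm can. A call with a gripper value outside its range is refused whole. The fingers move at their own pace and stop on an object; "grip_force" is the grip in N (left out, the last holds). Time passes only in rows, so rows that repeat a pose let the fingers close. It gives the time, the measured TCP pose, the force, the opening and the grip force at its end, in the units of the state.
- read_state(): the state, without advancing time (a new reading comes with each control period).
- imaging.capture(name): name is "scene" or "top"; returns a dict with "image" (400x640x3 uint8, red, green, blue), "depth" (400x640 float32, mm along the optical axis (not along the pixel's ray), 0 where there is no reading), "fov_y" (degrees; the focal length in pixels is half the picture's height over the tangent of half this angle, whatever the lens; pixels are square), "cx", "cy" (the principal point, pixels), "dist_coeffs" ([k1, k2, p1, p2, k3] as OpenCV has them; the pictures are not rectified), "R" (3x3) and "t" (3): a world point X has camera coordinates R X + t. Camera axes: x right, y down, z forward; pixel columns grow to the right and rows downward; lengths in mm; the calibration is good to about 2 mm. A picture is of the moment at which its call begins.
- arm.finish_job(): hands the job in; it is judged then, once.
The state is a dict: "time_s": time; "qpos": joint angles; "dq": joint speeds; "tau": joint torques, N m; "ee_pos": TCP position; "tcp_rot": TCP orientation; "ft_force": force on the tool from outside, world axes, zero at the start; "moment": the same for the moment, N m; "grip_width": finger opening in mm; "finger_force": force on a finger pad.
Only numpy, scipy, OpenCV 4.12 (cv2) and the standard library are available. Lean on these libraries where they do the work, as an engineer would, in place of code of your own. Each camera call takes 0.05 s, during which the arm holds its last target. There are 200 camera calls.

## Task

Swing the red clamp bar of the sloping frame jig fully shut across the little hive frame, so that its end lug lies in the steel fork. Then take the steel pin with the orange grip out of its wooden block and push it through fork and lug until its collar seats flush on the fork, and let go. Leave the jar, queen cage, tub and carton standing where they are.

Things in the scene. Friction and masses are not known exactly. Their poses are not given: they have to be found in the camera images.
- pin: Loose headed pin, 92 mm long, about 90 g. Origin: centre of the collar's underside; +z along its axis towards the grip. Below: steel shank, diameter 14, 42 mm long, last 9 mm tapering to 7. Above: steel collar, diameter 30, z 0 to 6 mm; then round orange grip, diameter 20, z 6 to 50 mm, a little thinner at both ends. Starts upright in the wooden block, collar on its top.
- pin_block: Fixed wooden block 64 x 64 x 50 mm with an upright 18 mm hole through its middle, in which the pin starts. Origin: centre of its underside, on the worktop; z up.
- fork: Dark steel fork fixed on the jig's board. Origin: on the axis of its holes at the mouth, the outer ear's outer face, where the collar seats. +z: out of the mouth along the hole axis, square to the board, about 30 degrees from vertical; pin goes in along -z, its z along the fork's z. +x up the slope. Outer ear z 0 to -8 mm, lug of the shut bar -10 to -20, inner ear -22 to -30. Holes 17.5 mm wide.
- bar (a joint): Hinge angle of the red bar, rad: 0 = shut on its stop (lug hole in line with the fork holes), growing as it swings down the slope to 1.2; starts 0.5 to 1.0. Stays where it is left; moving takes about 4 N at the knob. Axis parallel to the fork's z: opening is a right-hand turn about fork +z, shutting the reverse. Bar 10 mm thick, 22 wide; lug 30 x 30 mm, its hole 140 mm from the hinge.
- bar_hinge (a point): Point on the hinge axis of the red bar, level (along the fork's z) with bar_knob.
- bar_knob (a point): Middle of the round black knob on the red bar, 62 mm from the hinge axis: diameter 20 mm, reaching 20 mm either way from this point along the fork's z (its axis is parallel to that). The bar's upper face lies 25 mm below this point along that axis. Grip or push the bar here.
- jar: Bystander: honey jar with yellow lid, 62 mm across, 71 mm tall; origin at the centre of its underside.
- cage: Bystander: yellow slotted queen cage, 22 x 62 x 16 mm; origin at the centre of its underside.
- tub: Bystander: clear plastic tub, 70 mm across, 82 mm tall; origin at the centre of its underside.
- carton: Bystander: white carton, 63 x 100 x 41 mm; origin at the centre of its underside.
- pin_tip (a point): Centre of the pin's lower end, 42 mm below the pin's origin along its axis.
- jig: Fixed plywood jig, foot 130 x 210 mm; its board slopes 30 degrees, rising along +x; origin: centre of the foot's underside, z up. The fork (at +y, nearer the robot; ears 48 x 40 mm, open at the downhill side) stands 44 mm off the board. A sprung pad in the inner ear rubs on the shank: the pin does not fall home by itself; its last 5 to 20 mm need a light push of 1 to 5 N.

How it is judged:
By the outcome, as a careful person would: the job done as asked, in the order asked, and still so for the second after the job is handed in, with the robot touching nothing.
It also fails if it takes over 64 s, if anything falls off the work surface, if the arm or the gripper's body presses on something with over 40 N, if the wrist force passes 120 N, or if a joint passes its speed limit or range.

## Working session

There is one attempt and no reset: what is moved stays moved. The work goes in short steps, Python scripts to look and compute and a tool call to move; the robot and the scene stay as the last step left them, time stands still between calls to the robot, and variables do not carry over. Pictures are saved under pics/ and viewed, at most 10 in all, crops included, and the job is handed in when it is done.

Besides the shell and the picture viewer there is one more tool, called after "Emit:" by a JSON object that holds its "fn" and its "kwargs", one argument or row to a line. arm_command: Moves the arm, as the interface text tells. Its arguments: {"type":"object","properties":{"deltas":{"type":"array"},"grip_force":{"type":"number"}},"required":["deltas"]}

```bash
ls; mkdir -p pics; cat > h.py <<'E'
import numpy as np, cv2, pickle
from scipy.spatial.transform import Rotation as Ro
from station import read_state, imaging, arm
def cap(n):
    c=imaging.capture(n); f=200/np.tan(np.radians(c['fov_y'])/2)
    c['K']=np.array([[f,0,c['cx']],[0,f,c['cy']],[0,0,1]]); c['R']=np.array(c['R']);c['t']=np.array(c['t']);c['d']=np.array(c['dist_coeffs'],float)
    return c
def ray(c,uv):
    p=cv2.undistortPoints(np.array(uv,float).reshape(-1,1,2),c['K'],c['d']).reshape(-1,2)
    d=np.c_[p,np.ones(len(p))]
    return -c['R'].T@c['t'], d@c['R']   # origin, dirs with unit cam z
def cloud(c):
    v,u=np.mgrid[0:400,0:640]; o,d=ray(c,np.c_[u.ravel(),v.ravel()])
    return (o+d*c['depth'].reshape(-1,1)).reshape(400,640,3)
def proj(c,X):
    return cv2.projectPoints(np.array(X,float).reshape(-1,3),cv2.Rodrigues(c['R'])[0],c['t'],c['K'],c['d'])[0].reshape(-1,2)
def tri(c1,u1,c2,u2):
    o1,d1=ray(c1,u1);o2,d2=ray(c2,u2);d1=d1[0];d2=d2[0]
    s=np.linalg.lstsq(np.c_[d1,-d2],o2-o1,rcond=None)[0]
    a=o1+s[0]*d1;b=o2+s[1]*d2
    return (a+b)/2,np.linalg.norm(a-b)
E
python3 - <<'E'
from h import *
for n in('scene','top'):
    c=cap(n); pickle.dump(c,open(n+'0.pkl','wb')); cv2.imwrite(f'pics/{n}0.png',c['image'][:,:,::-1]); print(n,c['fov_y'],c['d'],-c['R'].T@c['t'],c['R'][2])
print(read_state())
E
```

```text
pics
scene 44.44325740688734 [-0.14617281  0.          0.          0.          0.        ] [-380.71655386 -374.2941744   723.09141012] [ 0.73007732  0.4615111  -0.50397878]
top 44.77395057033492 [-0.00314796  0.          0.          0.          0.        ] [ 396.11956973  219.84950891 1185.21050121] [ 0.11665085 -0.02065856 -0.99295811]
{'time_s': 0.1, 'qpos': array([-7.84451293e+01,  9.11084440e+00,  9.15632074e+01, -5.40477404e-04,
        7.94249804e+01, -1.20373895e+01]), 'dq': array([-0.04160118, -0.16055669, -0.11607679,  0.01899621,  0.0433161 ,
        0.00119295]), 'tau': array([ 4.66026756e-05, -3.96989751e+01, -3.32338321e+01, -1.51259042e-04,
        4.21632518e-03,  5.45647282e-06]), 'ee_pos': array([ 230.00632087, -526.43159323,  244.41295494]), 'tcp_rot': array([-1.79903035e+02, -2.01337035e-02,  2.35923428e+01]), 'ft_force': array([-0.67993039,  0.71388864, -0.42461303]), 'moment': array([ 0.01077139, -0.03164599,  0.02125541]), 'finger_force': 0.0, 'grip_width': 85.39951637935047}
```

View pics/scene0.png

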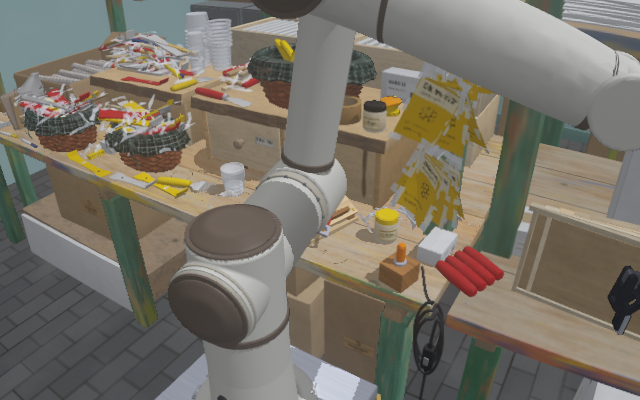

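View pics/top0.png

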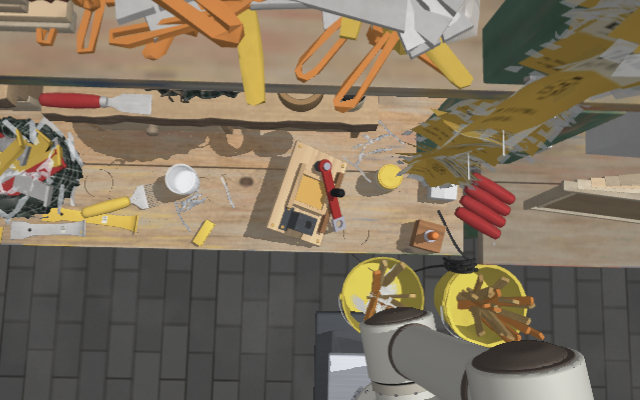

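The scene view is blocked by the arm at the jig. The top view shows the jig at (310,195), knob (338,192), fork (300,222), pin (431,236), jar (389,176), carton (445,190), cage (203,232) and tub (181,180). I'll zoom in on the jig and pin and read the depth.

```bash
python3 - <<'E'
from h import *
c=pickle.load(open('top0.pkl','rb'));im=c['image'][:,:,::-1]
cv2.imwrite('pics/crop0.png',cv2.resize(im[130:255,255:455],None,fx=4,fy=4,interpolation=cv2.INTER_CUBIC))
P=cloud(c)
for n,u,v in [('knob',338,192),('hinge',324,165),('lug',337,226),('ear',300,222),('ear2',310,228),('pin',432,236),('block',418,225),('blockR',440,246),('table',380,215),('jar',389,176),('carton',445,190),('cage',203,232),('tub',181,180),('boardlow',338,155),('boardhi',297,145),('shelf',300,125),('shelf2',300,85),('bag',470,150),('bag2',440,160),('edge',300,245),('handles',485,205)]: print(n,P[v,u].round(0))
E
```

```text
knob [524. 153. 117.]
hinge [586. 185. 106.]
lug [455. 146.  -2.]
ear [456. 235. 115.]
ear2 [444. 213. 100.]
pin [433. -62.  96.]
block [459. -41.  51.]
blockR [411. -93.  48.]
table [484.  41.  -0.]
jar [571.  31.  68.]
carton [ 545. -108.   39.]
cage [432. 468.  14.]
tub [547. 511.  78.]
boardlow [631. 147.  -2.]
boardhi [632. 247.  97.]
shelf [651. 239. 206.]
shelf2 [601. 233. 595.]
bag [585. -77. 313.]
bag2 [584. -49. 211.]
edge [406. 235.   2.]
handles [ 512. -205.   37.]
```

View pics/crop0.png

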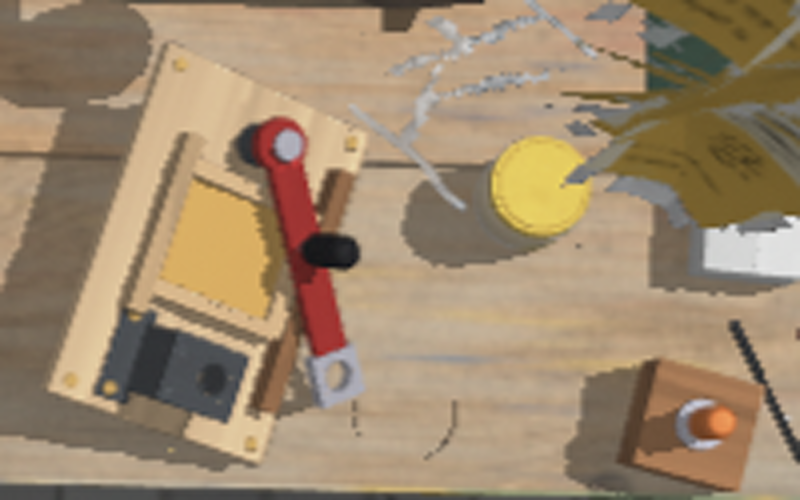

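The crop shows the fork hole at crop (213,378), hinge cap (286,147), knob (335,250) tilted, lug hole (337,373), grip (716,420) and collar (700,425). Next I fit planes and compute poses.

```bash
cat > meas.py <<'E'
from h import *
def plane(p):
    m=np.median(p,0)
    for k in range(3):
        q=p[np.abs((p-m)@(np.linalg.svd(p-m)[2][2]))<4] if k else p
        m=q.mean(0); n=np.linalg.svd(q-m)[2][2]; n*=np.sign(n[2]); p=q
    return m,n,len(p),np.std((p-m)@n)
def at(c,crop,m,n):
    o,d=ray(c,[[255+crop[0]/4-.375,130+crop[1]/4-.375]]); d=d[0]
    return o+d*((m-o)@n)/(d@n)
E
python3 - <<'E'
from meas import *
c=pickle.load(open('top0.pkl','rb'));P=cloud(c);hsv=cv2.cvtColor(c['image'],cv2.COLOR_RGB2HSV)
v,u=np.mgrid[0:400,0:640]
H,S,V=[hsv[:,:,i].astype(int) for i in range(3)]
box=lambda a,b,x,y:(u>=255+a/4)&(u<=255+x/4)&(v>=130+b/4)&(v<=130+y/4)
red=((H<8)|(H>172))&(S>150)&(V>90)&box(255,115,350,360)
dark=box(165,340,235,400)&(V<110)
bd=box(150,70,250,110)
np.set_printoptions(precision=3,suppress=True)
for n,m in(('red',red),('dark',dark)):
    print(n,*plane(P[m]))
# board corners by depth
for q in [(172,48),(360,132),(60,385),(252,458),(180,64),(350,143),(69,379),(250,443)]:
    uu,vv=round(255+q[0]/4-.4),round(130+q[1]/4-.4); print(q,P[vv,uu])
# yaw & fork
rm,rn,*_=plane(P[red]); dm,dn,*_=plane(P[dark])
for n in (rn,dn): print('tilt',np.degrees(np.arccos(n[2])),'upslope yaw',np.degrees(np.arctan2(-n[1],-n[0])))
fork=at(c,(213,378),dm,dn);hin=at(c,(286,147),rm+rn*0,rn);lug=at(c,(337,373),rm,rn)
print('fork',fork,'hinge',hin,'lug',lug)
for n in(rn,dn):
    a=fork-hin;a-=n*(a@n);b=lug-hin;b-=n*(b@n);print(np.linalg.norm(a),np.linalg.norm(b),'angle',np.arccos(a@b/np.linalg.norm(a)/np.linalg.norm(b)), 'ydir',a/np.linalg.norm(a))
# knob
kn=(V<50)&box(300,225,365,275); print('knob med',np.median(P[kn],0),P[kn][P[kn][:,2].argmax()],kn.sum())
# pin
s=pickle.load(open('scene0.pkl','rb')); hs=cv2.cvtColor(s['image'],cv2.COLOR_RGB2HSV);Ps=cloud(s)
for nm,cc,h_,pp,bx in(('top',c,hsv,P,(415,220,450,250)),('scene',s,hs,Ps,(385,230,415,275))):
    m=(h_[:,:,0]>4)&(h_[:,:,0]<16)&(h_[:,:,1]>190)&(h_[:,:,2]>120); mm=np.zeros_like(m);mm[bx[1]:bx[3],bx[0]:bx[2]]=1;m&=mm
    q=pp[m]; print(nm,m.sum(),u[m].min(),u[m].max(),v[m].min(),v[m].max(),'px',u[m].mean(),v[m].mean(),'max z',np.percentile(q[:,2],[5,50,95]),'xy',np.median(q,0))
    t=m&(pp[:,:,2]>90); print('  top pts',t.sum(),pp[t].mean(0) if t.any() else '')
blk=box(615,355,770,495)&(np.abs(P[:,:,2]-50)<4); q=P[blk]; r=cv2.minAreaRect(q[:,:2].astype(np.float32)); print('block',r,np.median(q[:,2]))
E
```

```text
red [531.486 169.001  78.439] [-0.031 -0.692  0.722] 167 1.5824605721405742
dark [452.927 224.044 130.082] [ 0.914 -0.404  0.048] 70 2.2942539969884983
(172, 48) [639.005 245.128  97.128]
(360, 132) [605.063 131.98   32.634]
(60, 385) [446.069 302.256  96.68 ]
(252, 458) [409.331 192.586  34.585]
(180, 64) [630.015 240.326  96.32 ]
(350, 143) [598.719 139.633  39.744]
(69, 379) [450.584 297.866  97.854]
(250, 443) [418.792 195.02   27.83 ]
tilt 43.81037868033725 upslope yaw 87.41967297942988
tilt 87.27052259376559 upslope yaw 156.15429798640912
fork [ 389.936  220.078 1304.926] hinge [585.503 179.472  90.807] lug [459.307 145.433  52.735]
885.6550901157317 136.1377002434931 angle 1.7621061680290915 ydir [-0.191  0.713  0.675]
1222.7603726051857 88.60165643340956 angle 1.9204329581283972 ydir [-0.057 -0.012  0.998]
knob med [523.994 154.698 110.96 ] [525.704 146.698 123.723] 90Traceback (most recent call last):
  File "<stdin>", line 28, in <module>
    return umr_minimum(a, axis, None, out, keepdims, initial, where)
ValueError: zero-size array to reduction operation minimum which has no identity
```

```bash
python3 - <<'E'
from meas import *
c=pickle.load(open('top0.pkl','rb'));P=cloud(c);hsv=cv2.cvtColor(c['image'],cv2.COLOR_RGB2HSV)
v,u=np.mgrid[0:400,0:640];H,S,V=[hsv[:,:,i].astype(int) for i in range(3)]
box=lambda a,b,x,y:(u>=255+a/4)&(u<=255+x/4)&(v>=130+b/4)&(v<=130+y/4)
np.set_printoptions(precision=2,suppress=True)
yaw=np.radians(73);X=np.array([np.cos(yaw)*.866,np.sin(yaw)*.866,.5]);Y=np.array([-np.sin(yaw),np.cos(yaw),0]);n=np.cross(X,Y)
bd=box(175,70,235,130)|box(75,290,118,370)
d=P[bd]@n; b=np.median(d); print('board off',b,d.std(), 'fit n',plane(P[bd])[1],n)
off=lambda q,h:at(c,q,n*(b+h),n)
red=((H<8)|(H>172))&(S>150)&(V>90)&box(255,115,350,360)
print('red off',np.percentile(P[red]@n-b,[10,50,90]),'ear off',np.percentile(P[box(205,350,225,365)]@n-b,[10,50,90]),np.percentile(P[box(195,355,245,400)]@n-b,[10,50,90]))
f=off((213,378),44);l=off((337,373),34);print('fork',f,'lug',l)
for h in(34,39): 
    hi=off((286,147),h);a=np.array([(f-hi)@X,(f-hi)@Y]);e=np.array([(l-hi)@X,(l-hi)@Y]);print('hinge',h,hi,'fork rel',a,'lug rel',e,np.linalg.norm(a),np.linalg.norm(e),'ang',np.arctan2(*-e*[1,-1])if 0 else np.degrees(np.arctan2(-e[0],e[1])))
kn=(V<60)&box(298,225,365,275);k=P[kn];o=k@n-b;print('knob',kn.sum(),np.percentile(o,[5,50,95]),k[o>70].mean(0) if (o>70).any() else '', np.c_[(k-f)@X,(k-f)@Y].mean(0))
s=pickle.load(open('scene0.pkl','rb')); hs=cv2.cvtColor(s['image'],cv2.COLOR_RGB2HSV);Ps=cloud(s)
for nm,cc,h_,pp,bx in(('top',c,hsv,P,(415,220,450,250)),('scene',s,hs,Ps,(385,230,415,275))):
    print(h_[236,432] if nm=='top' else h_[252,401])
    m=(h_[:,:,0]<17)&(h_[:,:,1]>200)&(h_[:,:,2]>150); mm=np.zeros_like(m);mm[bx[1]:bx[3],bx[0]:bx[2]]=1;m&=mm
    q=pp[m]; print(nm,m.sum(),u[m].min(),u[m].max(),v[m].min(),v[m].max(),'z',np.percentile(q[:,2],[5,50,95]),'med',np.median(q,0))
    t=m&(pp[:,:,2]>92); print('  top pts',t.sum(),pp[t].mean(0) if t.any() else '')
blk=box(615,355,770,495)&(np.abs(P[:,:,2]-50)<4); q=P[blk]; r=cv2.minAreaRect(q[:,:2].astype(np.float32)); print('block',r,np.median(q[:,2]))
E
```

```text
board off -124.93274848457624 46.83412464858242 fit n [-0.26 -0.71  0.65] [-0.15 -0.48  0.87]
red off [31.65 34.16 36.56] ear off [38.88 43.09 45.53] [ 1.82 42.61 45.46]
fork [452.01 217.78 103.1 ] lug [459.3  145.44  52.84]
hinge 34 [585.14 179.55  92.91] fork rel [  3.05 138.49] lug rel [-80.15 110.37] 138.522654083652 136.3973473228332 ang 35.98729978341986
hinge 39 [584.15 179.76  98.64] fork rel [  0.26 137.48] lug rel [-82.93 109.36] 137.4806371420998 137.2474172109174 ang 37.17576379377328
knob 95 [49.12 71.46 80.89] [522.7  148.62 114.68] [-31.66 -87.24]
[ 11 171 174]Traceback (most recent call last):
  File "<stdin>", line 20, in <module>
    return umr_minimum(a, axis, None, out, keepdims, initial, where)
ValueError: zero-size array to reduction operation minimum which has no identity
```

```bash
cat >> h.py <<'E'
yaw=np.radians(73);X=np.array([np.cos(yaw)*.8660254,np.sin(yaw)*.8660254,.5]);Y=np.array([-np.sin(yaw),np.cos(yaw),0]);N=np.cross(X,Y)
F=np.array([452.,217.8,103.1])
def RT(y,z=-N): return np.c_[np.cross(y,z),y,z]
def go(pos,R):
    s=read_state();r=Ro.from_euler('xyz',s['tcp_rot'],degrees=True).as_matrix()
    print('travel',(r.T@(np.array(pos)-s['ee_pos'])/1000).round(4),'turn',Ro.from_matrix(r.T@R).as_rotvec().round(4),'| at',s['ee_pos'].round(1),'q',s['qpos'].round(0),'f',s['ft_force'].round(1),'w',round(s['grip_width'],1),'t',s['time_s'])
def knob(a,up=0): # a rad; tcp pose with grasp point at knob centre+up
    t=np.cos(a)*X+np.sin(a)*Y
    k=F-138.7*Y+62*(-np.sin(a)*X+np.cos(a)*Y)+15*N
    return k+N*(up-5), RT(-t)
E
python3 - <<'E'
from h import *
np.set_printoptions(precision=2,suppress=True)
v,u=np.mgrid[0:400,0:640]
for nm,bx in(('top',(415,220,450,250)),('scene',(385,230,415,275))):
    c=pickle.load(open(nm+'0.pkl','rb'));P=cloud(c);h_=cv2.cvtColor(c['image'],cv2.COLOR_RGB2HSV)
    m=(h_[:,:,0]<14)&(h_[:,:,1]>(165 if nm=='top' else 180))&(h_[:,:,2]>150); mm=np.zeros_like(m);mm[bx[1]:bx[3],bx[0]:bx[2]]=1;m&=mm>0
    q=P[m]; print(nm,m.sum(),u[m].min(),u[m].max(),v[m].min(),v[m].max(),'z',np.percentile(q[:,2],[5,50,95]),'med',np.median(q,0)); t=m&(P[:,:,2]>92); print(t.sum(),P[t].mean(0),u[t].mean(),v[t].mean())
    if nm=='top': q=P[(np.abs(P[:,:,2]-50)<4)&(u>405)&(u<450)&(v>215)&(v<256)];print('block',cv2.minAreaRect(q[:,:2].astype(np.float32)))
p,R=knob(.645,70);print(p,R);go(p,R)
E
```

```text
top 18 432 437 232 238 z [ 94.89  98.91 103.17] med [434.71 -64.35  98.91]
18 [434.81 -65.52  98.95] 433.94444444444446 235.0
block ((434.88275146484375, -67.16897583007812), (65.30516815185547, 64.11207580566406), 75.71308135986328)Traceback (most recent call last):
  File "<stdin>", line 7, in <module>
    return umr_minimum(a, axis, None, out, keepdims, initial, where)
ValueError: zero-size array to reduction operation minimum which has no identity
```

```bash
python3 - <<'E'
from h import *
p,R=knob(.645,70);print(p);go(p,R)
E
```

```text
[516.12735833 122.61118301 153.74488041]
travel [ 0.5219 -0.4801  0.0917] turn [0.4066 0.3276 0.0618] | at [ 230.  -526.4  244.4] q [-78.   9.  92.  -0.  79. -12.] f [-0.7  0.7 -0.4] w 85.4 t 0.1
```

Emit:
{"fn": "arm_command", "kwargs": {
  "deltas": [
    {"travel": [0.261, -0.24, 0.0], "turn": [0.1, 0.08, 0.015], "claw": 120},
    {"travel": [0.261, -0.24, 0.0], "turn": [0.2, 0.16, 0.03], "claw": 120},
    {"travel": [0.261, -0.24, 0.0], "turn": [0.2, 0.16, 0.03], "claw": 120},
    {"travel": [0.261, -0.24, 0.0], "turn": [0.2, 0.16, 0.03], "claw": 120},
    {"travel": [0.261, -0.24, 0.0], "turn": [0.2, 0.16, 0.03], "claw": 120},
    {"travel": [0.261, -0.24, 0.0], "turn": [0.2, 0.16, 0.03], "claw": 120},
    {"travel": [0.522, -0.48, 0.05], "turn": [0.2, 0.16, 0.03], "claw": 120},
    {"travel": [0.522, -0.48, 0.05], "turn": [0.2, 0.16, 0.03], "claw": 120},
    {"travel": [0.522, -0.48, 0.05], "turn": [0.2, 0.16, 0.03], "claw": 120},
    {"travel": [0.522, -0.48, 0.05], "turn": [0.2, 0.16, 0.03], "claw": 120},
    {"travel": [0.522, -0.48, 0.05], "turn": [0.2, 0.16, 0.03], "claw": 120},
    {"travel": [0.522, -0.48, 0.05], "turn": [0.2, 0.16, 0.03], "claw": 120}
  ],
  "grip_force": 20
}}

```text
time_s: 1.3
ee_pos: [471.7, 22.1, 208.5]
tcp_rot: [-168.3, -8.9, 20.9]
ft_force: [1.6, -0.7, 0.2]
grip_width: 45.1
finger_force: 0.0
```

```bash
python3 - <<'E'
from h import *
p,R=knob(.645,70);go(p,R)
c=cap('scene');cv2.imwrite('pics/s1.png',cv2.resize(c['image'][150:300,250:450,::-1],None,fx=4,fy=4)); pickle.dump(c,open('scene1.pkl','wb'))
E
```

```text
travel [ 0.068  -0.063   0.0806] turn [0.2084 0.1679 0.0319] | at [471.7  22.1 208.5] q [-21.  -7. 113.  15.  76.  43.] f [ 1.6 -0.7  0.2] w 45.1 t 1.3
```

View pics/s1.png

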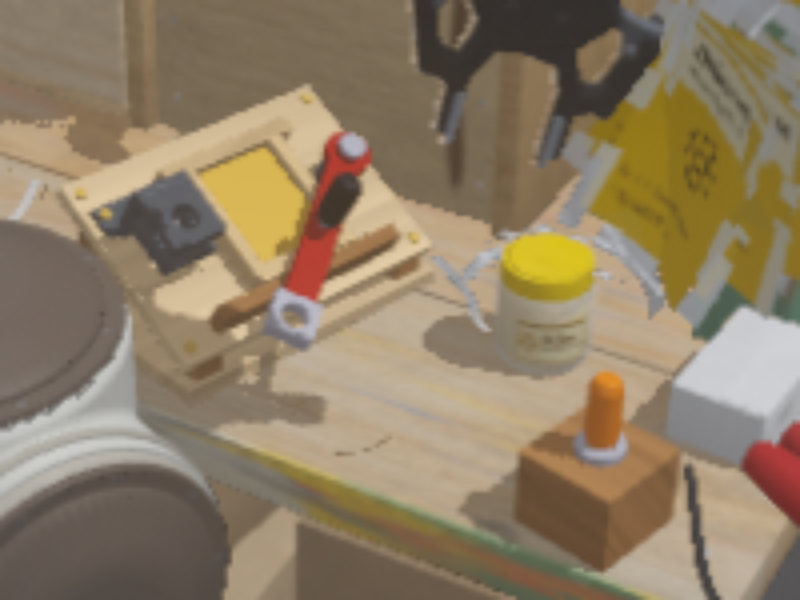

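The scene view now shows everything: fork hole crop (185,215), lug hole (294,317), hinge cap (352,148), knob (340,200) and grip top (606,380). I'll triangulate these against the top view.

```bash
python3 - <<'E'
from h import *
np.set_printoptions(precision=1,suppress=True)
c=pickle.load(open('top0.pkl','rb'));s=pickle.load(open('scene1.pkl','rb'))
for n,a,b in[('fork',(213,378),(185,215)),('hinge',(286,147),(352,148)),('lug',(337,373),(294,317)),('pintop',(719,419),(606,377)),('collar',(703,425),(601,445)),('screwHi far',(180,64),(307,97)),('screwLo far',(351,143),(416,238)),('screwHi near',(69,379),(81,193)),('screwLo near',(250,443),(191,346))]:
    p,e=tri(c,[255+a[0]/4-.375,130+a[1]/4-.375],s,[250+b[0]/4-.375,150+b[1]/4-.375])
    r=p-F;print(n,p,'gap',round(e,1),'jig rel',np.array([r@X,r@Y,r@N]))
p,R=knob(.645,2);go(p,R)
for cc,nm in((c,'top'),(s,'scene')): print(nm,proj(cc,[p+5*N-2*N+20*N,p+3*N-20*N]),'knob ends px')
E
```

```text
fork [452.2 217.5 103.6] gap 0.8 jig rel [ 0.  -0.3  0.6]
hinge [585.3 178.3  97.5] gap 3.4 jig rel [  -1.7 -139.    -5.4]
lug [459.8 144.7  49.7] gap 1.2 jig rel [-85.2 -28.9 -12.4]
pintop [436.7 -67.4  98.4] gap 1.7 jig rel [-242.4  -68.7  134.6]
collar [434.5 -69.5  54.3] gap 1.4 jig rel [-266.7  -67.3   97.7]
screwHi far [631.4 240.1  97.5] gap 2.7 jig rel [  61.1 -165.1  -41.8]
screwLo far [599.8 136.9  34. ] gap 3.4 jig rel [ -64.2 -165.   -42.8]
screwHi near [450.7 297.2  95.5] gap 2.6 jig rel [ 61.7  24.5 -44.4]
screwLo near [418.5 193.9  35. ] gap 2.5 jig rel [-62.4  25.  -42.6]
travel [ 0.1 -0.1  0.1] turn [0.2 0.2 0. ] | at [472.2  29.  207.8] q [-21.  -7. 113.  15.  76.  43.] f [-3.   5.2  0. ] w 45.1 t 1.35
top [[341.8 192.8]
 [332.5 191.8]] knob ends px
scene [[336.3 194.8]
 [330.8 203.7]] knob ends px
```

```bash
python3 - <<'E'
from h import *
for up in(70,2):
  p,R=knob(.65,up);go(p,R)
E
```

```text
travel [ 0.0655 -0.0559  0.0786] turn [0.2012 0.1686 0.0317] | at [472.2  29.  207.8] q [-21.  -7. 113.  15.  76.  43.] f [-3.   5.2  0. ] w 45.1 t 1.35
travel [ 0.077  -0.0692  0.1443] turn [0.2012 0.1686 0.0317] | at [472.2  29.  207.8] q [-21.  -7. 113.  15.  76.  43.] f [-3.   5.2  0. ] w 45.1 t 1.35
```

Emit:
{"fn": "arm_command", "kwargs": {
  "deltas": [
    {"travel": [0.03, -0.025, 0.03], "turn": [0.1, 0.085, 0.016], "claw": 120},
    {"travel": [0.06, -0.05, 0.06], "turn": [0.2, 0.17, 0.032], "claw": 120},
    {"travel": [0.06, -0.05, 0.07], "turn": [0.2, 0.17, 0.032], "claw": 120},
    {"travel": [0.06, -0.05, 0.07], "turn": [0.2, 0.17, 0.032], "claw": 120},
    {"travel": [0.06, -0.05, 0.07], "turn": [0.2, 0.17, 0.032], "claw": 120}
  ]
}}

```text
time_s: 1.85
ee_pos: [512.9, 102.7, 161.1]
tcp_rot: [-155.8, -17.6, 16.1]
ft_force: [0.5, -0.1, -0.2]
grip_width: 45.5
finger_force: 0.0
```

```bash
python3 - <<'E'
from h import *
for up in(70,2):
  p,R=knob(.65,up);go(p,R)
E
```

```text
travel [ 0.006  -0.0124  0.0162] turn [ 0.0096 -0.0018 -0.0038] | at [512.9 102.7 161.1] q [-19.   1. 115.  32.  68.  38.] f [ 0.5 -0.1 -0.2] w 45.5 t 1.85
travel [ 0.0059 -0.013   0.0842] turn [ 0.0096 -0.0018 -0.0038] | at [512.9 102.7 161.1] q [-19.   1. 115.  32.  68.  38.] f [ 0.5 -0.1 -0.2] w 45.5 t 1.85
```

Emit:
{"fn": "arm_command", "kwargs": {
  "deltas": [
    {"travel": [0.006, -0.013, 0.016], "turn": [0.01, -0.002, -0.004], "claw": 120},
    {"travel": [0.006, -0.013, 0.016], "turn": [0.01, -0.002, -0.004], "claw": 120},
    {"travel": [0.006, -0.013, 0.04], "turn": [0.01, -0.002, -0.004], "claw": 120},
    {"travel": [0.006, -0.013, 0.065], "turn": [0.01, -0.002, -0.004], "claw": 120},
    {"travel": [0.006, -0.013, 0.084], "turn": [0.01, -0.002, -0.004], "claw": 120},
    {"travel": [0.006, -0.013, 0.084], "turn": [0.01, -0.002, -0.004], "claw": 120},
    {"travel": [0.006, -0.013, 0.084], "turn": [0.01, -0.002, -0.004], "claw": 190},
    {"travel": [0.006, -0.013, 0.084], "turn": [0.01, -0.002, -0.004], "claw": 220},
    {"travel": [0.006, -0.013, 0.084], "turn": [0.01, -0.002, -0.004], "claw": 255},
    {"travel": [0.006, -0.013, 0.084], "turn": [0.01, -0.002, -0.004], "claw": 255},
    {"travel": [0.006, -0.013, 0.084], "turn": [0.01, -0.002, -0.004], "claw": 255}
  ],
  "grip_force": 25
}}

```text
time_s: 2.95
ee_pos: [527.2, 154.4, 96.1]
tcp_rot: [-155.3, -17.7, 16.4]
ft_force: [-2.3, -6.1, 6.5]
grip_width: 19.3
finger_force: 25.0
```

```bash
python3 - <<'E'
from h import *
for a in(.65,.5,.35,.2,.1,.0,-.03):
  p,R=knob(a,2);go(p,R)
E
```

```text
travel [-0.0013 -0.0002  0.0012] turn [ 0.0002 -0.0021  0.0009] | at [527.2 154.4  96.1] q [-13.  10. 114.  36.  59.  37.] f [-2.3 -6.1  6.5] w 19.3 t 2.95
travel [-0.0006 -0.0095  0.0012] turn [ 1.000e-04 -2.100e-03  1.509e-01] | at [527.2 154.4  96.1] q [-13.  10. 114.  36.  59.  37.] f [-2.3 -6.1  6.5] w 19.3 t 2.95
travel [ 0.0015 -0.0185  0.0012] turn [-1.000e-04 -2.100e-03  3.009e-01] | at [527.2 154.4  96.1] q [-13.  10. 114.  36.  59.  37.] f [-2.3 -6.1  6.5] w 19.3 t 2.95
travel [ 0.0049 -0.0272  0.0012] turn [-2.000e-04 -2.100e-03  4.509e-01] | at [527.2 154.4  96.1] q [-13.  10. 114.  36.  59.  37.] f [-2.3 -6.1  6.5] w 19.3 t 2.95
travel [ 0.0079 -0.0326  0.0013] turn [-3.000e-04 -2.100e-03  5.509e-01] | at [527.2 154.4  96.1] q [-13.  10. 114.  36.  59.  37.] f [-2.3 -6.1  6.5] w 19.3 t 2.95
travel [ 0.0114 -0.0377  0.0013] turn [-5.000e-04 -2.100e-03  6.509e-01] | at [527.2 154.4  96.1] q [-13.  10. 114.  36.  59.  37.] f [-2.3 -6.1  6.5] w 19.3 t 2.95
travel [ 0.0126 -0.0392  0.0013] turn [-5.000e-04 -2.100e-03  6.809e-01] | at [527.2 154.4  96.1] q [-13.  10. 114.  36.  59.  37.] f [-2.3 -6.1  6.5] w 19.3 t 2.95
```

Emit:
{"fn": "arm_command", "kwargs": {
  "deltas": [
    {"travel": [0.0005, -0.005, 0], "turn": [0, 0, 0.08], "claw": 255},
    {"travel": [0.001, -0.0095, 0], "turn": [0, 0, 0.15], "claw": 255},
    {"travel": [0.0017, -0.014, 0], "turn": [0, 0, 0.225], "claw": 255},
    {"travel": [0.0028, -0.0185, 0], "turn": [0, 0, 0.3], "claw": 255},
    {"travel": [0.0044, -0.023, 0], "turn": [0, 0, 0.375], "claw": 255},
    {"travel": [0.0062, -0.0272, 0], "turn": [0, 0, 0.45], "claw": 255},
    {"travel": [0.009, -0.0326, 0], "turn": [0, 0, 0.55], "claw": 255},
    {"travel": [0.0108, -0.035, 0], "turn": [0, 0, 0.6], "claw": 255},
    {"travel": [0.0108, -0.035, 0], "turn": [0, 0, 0.6], "claw": 255}
  ]
}}

```text
time_s: 3.85
ee_pos: [524.6, 186.4, 113.2]
tcp_rot: [-150.0, -1.6, -14.7]
ft_force: [1.0, -4.9, 2.1]
grip_width: 18.7
finger_force: 24.7
```

```bash
python3 - <<'E'
from h import *
for a in(.05,.0,-.02,-.04):
  p,R=knob(a,2);go(p,R)
print(read_state()['moment'])
E
```

```text
travel [-0.0019  0.0004  0.0011] turn [-0.0003 -0.0041 -0.0003] | at [524.6 186.4 113.2] q [ -9.   8. 114.  35.  59.  76.] f [ 1.  -4.9  2.1] w 18.7 t 3.85
travel [-0.0018 -0.0027  0.0011] turn [-0.0004 -0.0041  0.0497] | at [524.6 186.4 113.2] q [ -9.   8. 114.  35.  59.  76.] f [ 1.  -4.9  2.1] w 18.7 t 3.85
travel [-0.0017 -0.004   0.0011] turn [-0.0004 -0.004   0.0697] | at [524.6 186.4 113.2] q [ -9.   8. 114.  35.  59.  76.] f [ 1.  -4.9  2.1] w 18.7 t 3.85
travel [-0.0016 -0.0052  0.0011] turn [-0.0005 -0.004   0.0897] | at [524.6 186.4 113.2] q [ -9.   8. 114.  35.  59.  76.] f [ 1.  -4.9  2.1] w 18.7 t 3.85
[-0.83190154  0.07101051 -0.45031395]
```

Push on gently to the stop.

Emit:
{"fn": "arm_command", "kwargs": {
  "deltas": [
    {"travel": [0, -0.0015, 0], "turn": [0, 0, 0.025], "claw": 255},
    {"travel": [0, -0.003, 0], "turn": [0, 0, 0.05], "claw": 255},
    {"travel": [0, -0.004, 0], "turn": [0, 0, 0.05], "claw": 255},
    {"travel": [0, -0.005, 0], "turn": [0, 0, 0.05], "claw": 255},
    {"travel": [0, -0.005, 0], "turn": [0, 0, 0.05], "claw": 255}
  ]
}}

```text
time_s: 4.35
ee_pos: [525.1, 188.0, 114.1]
tcp_rot: [-150.3, -0.3, -17.1]
ft_force: [-1.8, -17.5, -0.8]
grip_width: 18.7
finger_force: 25.4
```

```bash
python3 - <<'E'
from h import *
for a in(.0,):
  p,R=knob(a,2);go(p,R)
s=read_state();print(s['moment'],s['ft_force']@X)
E
```

```text
travel [-0.0019 -0.0007  0.0011] turn [ 0.0051 -0.0045  0.0015] | at [525.1 188.  114.1] q [ -8.   8. 114.  35.  58.  80.] f [ -1.8 -17.5  -0.8] w 18.7 t 4.35
[-2.55066255  0.3268834  -0.18924385] -15.31189894816824
```

Emit:
{"fn": "arm_command", "kwargs": {
  "deltas": [
    {"travel": [0, 0, 0], "turn": [0, 0, 0], "claw": 200},
    {"travel": [0, 0.002, 0], "turn": [0, 0, 0], "claw": 150},
    {"travel": [0, 0.003, 0], "turn": [0, 0, 0], "claw": 130},
    {"travel": [0, 0.003, 0], "turn": [0, 0, 0], "claw": 130},
    {"travel": [0, 0.003, -0.03], "turn": [0, 0, 0], "claw": 130},
    {"travel": [0, 0.003, -0.07], "turn": [0, 0, 0], "claw": 130},
    {"travel": [0, 0.003, -0.12], "turn": [0, 0, 0], "claw": 130},
    {"travel": [0, 0.003, -0.15], "turn": [0, 0, 0], "claw": 130},
    {"travel": [0, 0.003, -0.15], "turn": [0, 0, 0], "claw": 130}
  ]
}}

```text
time_s: 5.25
ee_pos: [503.5, 115.8, 247.4]
tcp_rot: [-149.9, -0.5, -17.1]
ft_force: [-0.4, 0.1, 0.3]
grip_width: 41.9
finger_force: 0.0
```

```bash
python3 - <<'E'
from h import *
for n in('top','scene'):
    c=cap(n);pickle.dump(c,open(n+'2.pkl','wb'));im=c['image'][:,:,::-1]
    cr=im[160:240,280:380] if n=='top' else im[160:240,260:360]
    cv2.imwrite(f'pics/{n}2.png',cv2.resize(cr,None,fx=6,fy=6,interpolation=cv2.INTER_CUBIC))
a=cv2.imread('pics/top2.png');b=cv2.imread('pics/scene2.png');cv2.imwrite('pics/both2.png',cv2.resize(np.hstack([a,b]),(800,320)))
s=read_state();print(s['ee_pos'],s['qpos'],s['ft_force'])
E
```

```text
[501.25948925 117.48865976 242.80978219] [-17.91443562  -6.50278871 112.19020756  30.9732912   76.92549899
  81.2038858 ] [-0.35504028  0.79530642 -1.0574675 ]
```

View pics/both2.png

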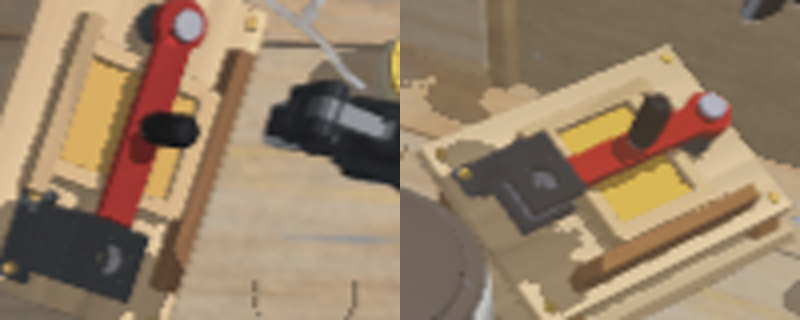

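The bar is shut: the fork hole is at (108,258) in the top half and (543,180) in the scene half, with the lug inside it. Next, the pin.

```bash
cat >> h.py <<'E'
Z=np.array([0,0,1.]);RP=np.c_[-Y,np.cross(-Z,-Y),-Z]
E
python3 - <<'E'
from h import *
go([435.5,-67,150],RP)
E
```

```text
travel [-0.009   0.2158 -0.0178] turn [-5.252e-01  0.000e+00  1.000e-04] | at [501.3 117.5 242.8] q [-18.  -7. 112.  31.  77.  81.] f [-0.4  0.8 -1.1] w 42.1 t 5.35
```

Emit:
{"fn": "arm_command", "kwargs": {
  "deltas": [
    {"travel": [-0.002, 0.04, -0.003], "turn": [-0.1, 0, 0], "claw": 130},
    {"travel": [-0.004, 0.085, -0.007], "turn": [-0.2, 0, 0], "claw": 130},
    {"travel": [-0.006, 0.13, -0.01], "turn": [-0.32, 0, 0], "claw": 130},
    {"travel": [-0.008, 0.175, -0.014], "turn": [-0.43, 0, 0], "claw": 130},
    {"travel": [-0.009, 0.216, -0.018], "turn": [-0.525, 0, 0], "claw": 130},
    {"travel": [-0.009, 0.216, -0.018], "turn": [-0.525, 0, 0], "claw": 130},
    {"travel": [-0.009, 0.216, -0.018], "turn": [-0.525, 0, 0], "claw": 130},
    {"travel": [-0.009, 0.216, -0.018], "turn": [-0.525, 0, 0], "claw": 130},
    {"travel": [-0.009, 0.216, -0.018], "turn": [-0.525, 0, 0], "claw": 130}
  ]
}}

```text
time_s: 6.25
ee_pos: [435.7, -66.7, 150.1]
tcp_rot: [-180.0, 0.0, -16.9]
ft_force: [-0.7, -0.3, -0.5]
grip_width: 42.2
finger_force: 0.0
```

```bash
python3 - <<'E'
from h import *
go([435.5,-67,75],RP)
E
```

```text
travel [-0.      0.0004  0.0751] turn [-0.0008  0.0004  0.0012] | at [435.7 -66.7 150.1] q [-25.  -6. 118.   0.  68.  82.] f [-0.7 -0.3 -0.5] w 42.2 t 6.25
```

Emit:
{"fn": "arm_command", "kwargs": {
  "deltas": [
    {"travel": [0, 0, 0.03], "turn": [0, 0, 0], "claw": 130},
    {"travel": [0, 0, 0.055], "turn": [0, 0, 0], "claw": 130},
    {"travel": [0, 0, 0.075], "turn": [0, 0, 0], "claw": 130},
    {"travel": [0, 0, 0.075], "turn": [0, 0, 0], "claw": 130},
    {"travel": [0, 0, 0.075], "turn": [0, 0, 0], "claw": 130},
    {"travel": [0, 0, 0.075], "turn": [0, 0, 0], "claw": 180},
    {"travel": [0, 0, 0.075], "turn": [0, 0, 0], "claw": 215},
    {"travel": [0, 0, 0.075], "turn": [0, 0, 0], "claw": 255},
    {"travel": [0, 0, 0.075], "turn": [0, 0, 0], "claw": 255},
    {"travel": [0, 0, 0.075], "turn": [0, 0, 0], "claw": 255}
  ],
  "grip_force": 60
}}

```text
time_s: 7.25
ee_pos: [436.5, -67.7, 76.5]
tcp_rot: [180.0, -0.1, -17.0]
ft_force: [-1.1, 0.7, 6.0]
grip_width: 18.1
finger_force: 58.9
```

Emit:
{"fn": "arm_command", "kwargs": {
  "deltas": [
    {"travel": [0, 0, -0.015], "turn": [0, 0, 0], "claw": 255},
    {"travel": [0, 0, -0.035], "turn": [0, 0, 0], "claw": 255},
    {"travel": [0, 0, -0.055], "turn": [0, 0, 0], "claw": 255},
    {"travel": [0, 0, -0.08], "turn": [0, 0, 0], "claw": 255},
    {"travel": [0, 0, -0.12], "turn": [0, 0, 0], "claw": 255},
    {"travel": [0, 0, -0.15], "turn": [0, 0, 0], "claw": 255},
    {"travel": [0, 0, -0.15], "turn": [0, 0, 0], "claw": 255}
  ]
}}

```text
time_s: 7.95
ee_pos: [438.0, -68.5, 230.1]
tcp_rot: [179.9, -0.5, -17.0]
ft_force: [0.4, 0.4, 0.4]
grip_width: 18.2
finger_force: 59.0
```

```bash
python3 - <<'E'
from h import *
# pin in hand: origin 35mm ahead... grasp pt 5 behind TCP at pin z 30 -> collar underside 25 ahead of TCP, tip 67 ahead
go(F+N*(42+25+25-67+67),RT(-X))
c=cap('scene');pickle.dump(c,open('scene3.pkl','wb'));s=read_state();print(s['ee_pos'],s['tcp_rot'])
r=Ro.from_euler('xyz',s['tcp_rot'],degrees=True).as_matrix();t=s['ee_pos']
px=proj(c,[t+r[:,2]*k for k in(25,67)]);print(px);u,v=px.mean(0).astype(int)
u0,v0=u-50,v-50
cv2.imwrite('pics/s3.png',cv2.resize(c['image'][v0:v0+100,u0:u0+100,::-1],None,fx=6,fy=6,interpolation=cv2.INTER_CUBIC));print(u0,v0)
E
```

```text
travel [-0.0706 -0.2319  0.0464] turn [ 0.5248 -0.0089  0.0028] | at [438.  -68.5 230.1] q [-25. -11. 113.   0.  77.  82.] f [0.4 0.4 0.4] w 18.2 t 7.95
[436.68146122 -67.90660322 227.35157119] [179.96287358  -0.26750154 -16.97712844]
[[404.94942041 202.94312039]
 [403.38928416 220.03370972]]
354 161
```

View pics/s3.png

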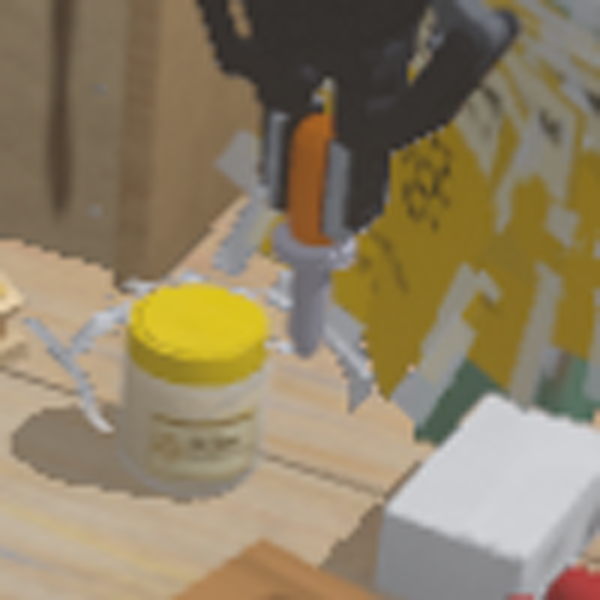

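The pin is held straight: collar at crop (312,256), tip (303,354), against a predicted (308,254) and (299,357). I'll bring it over the fork.

Emit:
{"fn": "arm_command", "kwargs": {
  "deltas": [
    {"travel": [-0.014, -0.045, 0.0], "turn": [0.13, 0, 0], "claw": 255},
    {"travel": [-0.028, -0.09, 0.0], "turn": [0.26, 0, 0], "claw": 255},
    {"travel": [-0.042, -0.135, 0.0], "turn": [0.39, 0, 0], "claw": 255},
    {"travel": [-0.056, -0.18, 0.01], "turn": [0.525, -0.006, 0.002], "claw": 255},
    {"travel": [-0.065, -0.21, 0.02], "turn": [0.525, -0.006, 0.002], "claw": 255},
    {"travel": [-0.07, -0.232, 0.03], "turn": [0.525, -0.006, 0.002], "claw": 255},
    {"travel": [-0.07, -0.232, 0.044], "turn": [0.525, -0.006, 0.002], "claw": 255},
    {"travel": [-0.07, -0.232, 0.044], "turn": [0.525, -0.006, 0.002], "claw": 255},
    {"travel": [-0.07, -0.232, 0.044], "turn": [0.525, -0.006, 0.002], "claw": 255},
    {"travel": [-0.07, -0.232, 0.044], "turn": [0.525, -0.006, 0.002], "claw": 255}
  ]
}}

```text
time_s: 9.0
ee_pos: [436.6, 174.2, 181.3]
tcp_rot: [-149.9, 0.4, -17.1]
ft_force: [0.4, 0.9, -0.8]
grip_width: 18.6
finger_force: 59.1
```

```bash
python3 - <<'E'
from h import *
go(F+N*92,RT(-X))
s=read_state()
r=Ro.from_euler('xyz',s['tcp_rot'],degrees=True).as_matrix();t=s['ee_pos'];S=[]
for n,b in(('scene',(255,155)),('top',(265,180))):
    c=cap(n);pickle.dump(c,open(n+'4.pkl','wb'))
    print(n,[((q-b+.5)*5).round(0) for q in proj(c,[t+r[:,2]*25,t+r[:,2]*67,F,F-23*X-20*Y,F-23*X+20*Y])])
    S.append(cv2.resize(c['image'][b[1]:b[1]+80,b[0]:b[0]+80,::-1],None,fx=5,fy=5,interpolation=cv2.INTER_CUBIC))
cv2.imwrite('pics/p4.png',np.hstack(S))
E
```

```text
travel [ 0.002  -0.0009 -0.0012] turn [-0.0014  0.005  -0.0045] | at [436.6 174.2 181.3] q [-13. -13. 125.  32.  69.  82.] f [ 0.4  0.9 -0.8] w 18.6 t 9.0
scene [array([243., 171.]), array([217., 221.]), array([205., 245.]), array([263., 267.]), array([200., 296.])]
top [array([291., 246.]), array([243., 235.]), array([217., 223.]), array([273., 196.]), array([245., 281.])]
```

View pics/p4.png

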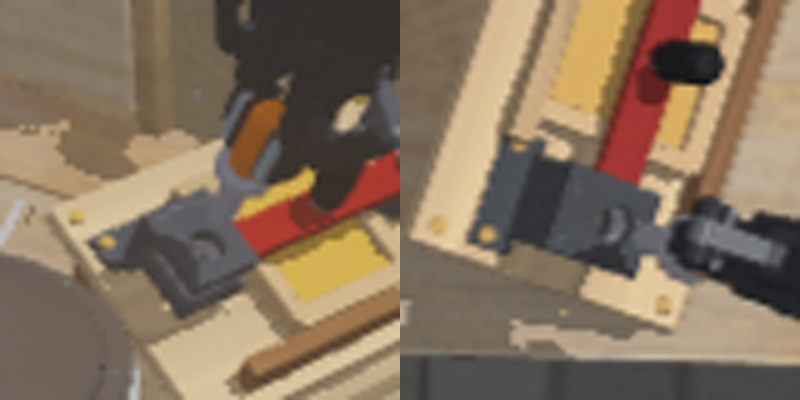

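Scene half: tip (219,220), fork hole (208,242). Top half: tip about (632,237), hole (613,222). That agrees with prediction to about 1 px, so I'll correct by 2 mm and descend.

Emit:
{"fn": "arm_command", "kwargs": {
  "deltas": [
    {"travel": [0.002, -0.001, 0.0], "turn": [-0.001, 0.005, -0.004], "claw": 255},
    {"travel": [0.002, -0.001, 0.008], "turn": [-0.001, 0.005, -0.004], "claw": 255},
    {"travel": [0.002, -0.001, 0.016], "turn": [-0.001, 0.005, -0.004], "claw": 255},
    {"travel": [0.002, -0.001, 0.022], "turn": [-0.001, 0.005, -0.004], "claw": 255},
    {"travel": [0.002, -0.001, 0.026], "turn": [-0.001, 0.005, -0.004], "claw": 255},
    {"travel": [0.002, -0.001, 0.03], "turn": [-0.001, 0.005, -0.004], "claw": 255},
    {"travel": [0.002, -0.001, 0.03], "turn": [-0.001, 0.005, -0.004], "claw": 255}
  ]
}}

```text
time_s: 9.8
ee_pos: [442.2, 189.9, 154.9]
tcp_rot: [-150.0, 0.1, -16.9]
ft_force: [-0.1, 0.6, -1.0]
grip_width: 18.3
finger_force: 59.1
```

```bash
cat >> h.py <<'E'
def st(h):
    go(F+N*h,RT(-X));s=read_state();p=s['ee_pos']-F;f=s['ft_force']
    print('XYN pos',[round(float(p@a),1) for a in(X,Y,N)],'force',[round(float(f@a),1) for a in(X,Y,N)],s['moment'].round(2))
E
python3 -c "
from h import *
st(62)"
```

```text
travel [ 0.0012  0.0003 -0.0024] turn [-0.0002  0.002   0.0002] | at [442.2 189.9 154.9] q [-10.  -9. 125.  33.  64.  82.] f [-0.1  0.6 -1. ] w 18.3 t 9.8
XYN pos [0.3, 1.2, 59.6] force [-0.0, 0.2, -1.2] [-0.34  0.05 -0.07]
```

Emit:
{"fn": "arm_command", "kwargs": {
  "deltas": [
    {"travel": [0.001, 0, 0.003], "turn": [0, 0.002, 0], "claw": 255},
    {"travel": [0.001, 0, 0.006], "turn": [0, 0.002, 0], "claw": 255},
    {"travel": [0.001, 0, 0.009], "turn": [0, 0.002, 0], "claw": 255},
    {"travel": [0.001, 0, 0.012], "turn": [0, 0.002, 0], "claw": 255},
    {"travel": [0.001, 0, 0.012], "turn": [0, 0.002, 0], "claw": 255}
  ]
}}

```text
time_s: 10.3
ee_pos: [444.8, 195.4, 144.6]
tcp_rot: [-150.0, 0.0, -17.0]
ft_force: [1.1, -1.2, -0.7]
grip_width: 18.3
finger_force: 59.1
```

```bash
python3 -c "
from h import *
st(47)"
```

```text
travel [0.0003 0.0004 0.0007] turn [-0.0004  0.0002  0.0001] | at [444.8 195.4 144.6] q [ -9.  -7. 125.  34.  62.  82.] f [ 1.1 -1.2 -0.7] w 18.3 t 10.3
XYN pos [0.4, 0.3, 47.7] force [-1.1, -1.4, -0.2] [-0.27  0.12 -0.02]
```

Clear through the outer ear; continue.

Emit:
{"fn": "arm_command", "kwargs": {
  "deltas": [
    {"travel": [0, 0, 0.003], "turn": [0, 0, 0], "claw": 255},
    {"travel": [0, 0, 0.006], "turn": [0, 0, 0], "claw": 255},
    {"travel": [0, 0, 0.009], "turn": [0, 0, 0], "claw": 255},
    {"travel": [0, 0, 0.012], "turn": [0, 0, 0], "claw": 255},
    {"travel": [0, 0, 0.012], "turn": [0, 0, 0], "claw": 255}
  ]
}}

```text
time_s: 10.8
ee_pos: [446.1, 201.3, 133.8]
tcp_rot: [-150.0, 0.1, -17.0]
ft_force: [-1.4, -1.3, -1.5]
grip_width: 18.2
finger_force: 59.0
```

```bash
python3 -c "
from h import *
st(35)"
```

```text
travel [0.0008 0.0001 0.0003] turn [-0.0002  0.0013 -0.0003] | at [446.1 201.3 133.8] q [ -8.  -6. 125.  35.  61.  81.] f [-1.4 -1.3 -1.5] w 18.2 t 10.8
XYN pos [0.1, 0.8, 35.3] force [-2.2, 0.9, -0.5] [-0.71  0.34  0.15]
```

Emit:
{"fn": "arm_command", "kwargs": {
  "deltas": [
    {"travel": [0.0005, 0, 0.003], "turn": [0, 0, 0], "claw": 255},
    {"travel": [0.0005, 0, 0.006], "turn": [0, 0, 0], "claw": 255},
    {"travel": [0.0005, 0, 0.008], "turn": [0, 0, 0], "claw": 255},
    {"travel": [0.0005, 0, 0.009], "turn": [0, 0, 0], "claw": 255},
    {"travel": [0.0005, 0, 0.01], "turn": [0, 0, 0], "claw": 255}
  ]
}}

```text
time_s: 11.3
ee_pos: [448.8, 204.8, 126.5]
tcp_rot: [-150.1, -0.1, -16.9]
ft_force: [-12.4, -17.9, 18.3]
grip_width: 18.4
finger_force: 62.2
```

```bash
python3 -c "
from h import *
st(25)"
```

```text
travel [-0.0008  0.0001  0.0019] turn [ 0.0014 -0.0001  0.002 ] | at [448.8 204.8 126.5] q [ -8.  -4. 125.  35.  60.  81.] f [-12.4 -17.9  18.3] w 18.4 t 11.3
XYN pos [0.1, -0.8, 26.9] force [-8.8, 6.6, 26.2] [-1.7   1.42  0.52]
```

Seat contact: 26 N at N=26.9, where the pick height implies 26.5. I'll ease off, release and retreat.

Emit:
{"fn": "arm_command", "kwargs": {
  "deltas": [
    {"travel": [0, 0, -0.001], "turn": [0, 0, 0], "claw": 230},
    {"travel": [0, 0, -0.001], "turn": [0, 0, 0], "claw": 180},
    {"travel": [0, 0, -0.001], "turn": [0, 0, 0], "claw": 130},
    {"travel": [0, 0, -0.001], "turn": [0, 0, 0], "claw": 130},
    {"travel": [0, 0, -0.001], "turn": [0, 0, 0], "claw": 130},
    {"travel": [0, 0, -0.03], "turn": [0, 0, 0], "claw": 130},
    {"travel": [0, 0, -0.07], "turn": [0, 0, 0], "claw": 130},
    {"travel": [0, 0, -0.12], "turn": [0, 0, 0], "claw": 130},
    {"travel": [0, 0.08, -0.15], "turn": [0, 0, 0], "claw": 130},
    {"travel": [0, 0.12, -0.15], "turn": [0, 0, 0], "claw": 130},
    {"travel": [0, 0.12, -0.15], "turn": [0, 0, 0], "claw": 130},
    {"travel": [0, 0.12, -0.15], "turn": [0, 0, 0], "claw": 130}
  ]
}}

```text
time_s: 12.5
ee_pos: [396.0, 32.7, 195.0]
tcp_rot: [-150.0, 0.1, -17.3]
ft_force: [0.3, 0.2, -0.4]
grip_width: 41.8
finger_force: 0.0
```

```bash
python3 - <<'E'
from h import *
S=[];np.set_printoptions(precision=1,suppress=True)
for n,b in(('scene',(255,155)),('top',(275,180))):
    c=cap(n);P=cloud(c);h=cv2.cvtColor(c['image'],cv2.COLOR_RGB2HSV)
    print(n,[((q-b+.5)*5).round(0) for q in proj(c,[F,F+6*N,F+50*N])])
    m=(h[:,:,0]<16)&(h[:,:,1]>150)&(h[:,:,2]>130)
    r=P-F;rx,ry,rn=r@X,r@Y,r@N; m&=(abs(rx)<22)&(abs(ry)<22)&(rn>8)&(rn<80)
    print(m.sum(),'orange max N',np.sort(rn[m])[-8:],'x,y',np.median(rx[m]),np.median(ry[m]))
    k=(np.hypot(rx,ry)<16)&(np.hypot(rx,ry)>11)&(abs(rn-6)<12);print('collar N',np.percentile(rn[k],[10,30,50,70,90]))
    k=(np.hypot(rx,ry)>17)&(abs(rx)<24)&(abs(ry)<19)&(abs(rn)<12);print('ear N',np.percentile(rn[k],[10,30,50,70,90]))
    S.append(cv2.resize(c['image'][b[1]:b[1]+80,b[0]:b[0]+80,::-1],None,fx=5,fy=5,interpolation=cv2.INTER_CUBIC))
cv2.imwrite('pics/p5.png',np.hstack(S))
E
```

```text
scene [array([205., 245.]), array([209., 239.]), array([235., 187.])]
69 orange max N [49.8 50.  50.2 50.5 50.9 51.4 52.  52.1] x,y -5.986880141069019 7.28983302293958
collar N [ 0.1  2.   6.3  8.6 11.4]
ear N [-5.4 -1.1  0.5  1.8  3.5]
top [array([167., 223.]), array([173., 225.]), array([223., 236.])]
99 orange max N [51.6 51.7 51.7 52.6 53.  53.1 53.3 53.4] x,y 5.319844106225485 1.1953606299673716
collar N [-0.8  1.1  3.9  6.3  8.1]
ear N [-2.8 -1.1 -0.3  1.   2.2]
```

View pics/p5.png

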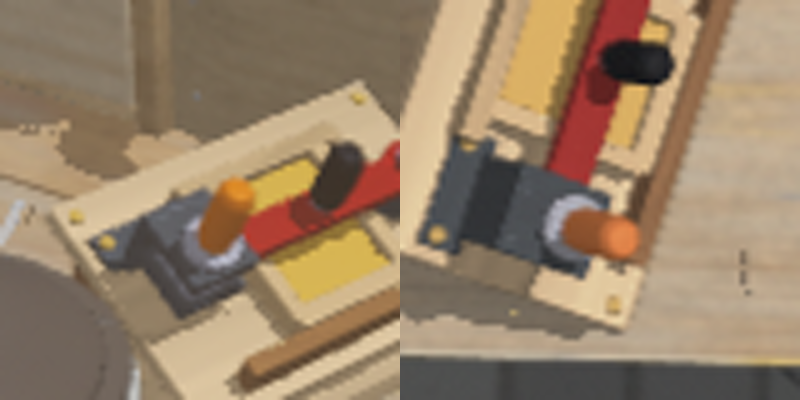

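The pin looks seated, grip top at N≈50–52: scene half grip (230,200) on collar (210,245), top half collar (565,230). I'll confirm flush with a light push on the grip end with closed fingers.

```bash
python3 -c "
from h import *
st(100);st(64)"
```

```text
travel [-0.0009 -0.1192  0.0764] turn [-0.0014 -0.0013 -0.0008] | at [396.7  34.6 196. ] q [-36. -19. 128.  29.  82.  65.] f [-1.   0.4  0.6] w 42.0 t 12.6
XYN pos [-119.3, -0.7, 176.2] force [0.4, 1.1, 0.5] [-0.2   0.01 -0.03]
travel [-0.0009 -0.1191  0.1124] turn [-0.0014 -0.0013 -0.0008] | at [396.7  34.6 196. ] q [-36. -19. 128.  29.  82.  65.] f [-1.   0.4  0.6] w 42.0 t 12.6
XYN pos [-119.3, -0.7, 176.2] force [0.4, 1.1, 0.5] [-0.2   0.01 -0.03]
```

Emit:
{"fn": "arm_command", "kwargs": {
  "deltas": [
    {"travel": [-0.001, -0.045, 0.0], "turn": [0, 0, 0], "claw": 255},
    {"travel": [-0.001, -0.09, 0.03], "turn": [0, 0, 0], "claw": 255},
    {"travel": [-0.001, -0.119, 0.06], "turn": [0, 0, 0], "claw": 255},
    {"travel": [-0.001, -0.119, 0.08], "turn": [0, 0, 0], "claw": 255},
    {"travel": [-0.001, -0.119, 0.09], "turn": [0, 0, 0], "claw": 255},
    {"travel": [-0.001, -0.119, 0.1], "turn": [0, 0, 0], "claw": 255},
    {"travel": [-0.001, -0.119, 0.105], "turn": [0, 0, 0], "claw": 255},
    {"travel": [-0.001, -0.119, 0.105], "turn": [0, 0, 0], "claw": 255}
  ],
  "grip_force": 20
}}

```text
time_s: 13.4
ee_pos: [440.9, 183.3, 164.2]
tcp_rot: [-150.0, 0.0, -17.0]
ft_force: [0.1, -0.4, -0.3]
grip_width: 0.1
finger_force: 0.0
```

```bash
python3 -c "
from h import *
st(64)"
```

```text
travel [ 0.0005 -0.0008  0.007 ] turn [-0.0005 -0.0003 -0.0006] | at [440.9 183.3 164.2] q [-11. -10. 125.  33.  66.  82.] f [ 0.1 -0.4 -0.3] w 0.1 t 13.4
XYN pos [-0.8, 0.5, 71.0] force [-0.5, -0.2, -0.1] [-0.2   0.07 -0.01]
```

Emit:
{"fn": "arm_command", "kwargs": {
  "deltas": [
    {"travel": [0, -0.001, 0.003], "turn": [0, 0, 0], "claw": 255},
    {"travel": [0, -0.001, 0.006], "turn": [0, 0, 0], "claw": 255},
    {"travel": [0, -0.001, 0.0075], "turn": [0, 0, 0], "claw": 255},
    {"travel": [0, -0.001, 0.0085], "turn": [0, 0, 0], "claw": 255},
    {"travel": [0, -0.001, 0.0085], "turn": [0, 0, 0], "claw": 255}
  ]
}}

```text
time_s: 13.9
ee_pos: [443.4, 187.4, 159.2]
tcp_rot: [-150.0, -0.2, -16.9]
ft_force: [-7.1, -8.6, 12.6]
grip_width: 0.0
finger_force: 8.2
```

```bash
python3 -c "
from h import *
st(64)"
```

```text
travel [-0.0006  0.0007  0.0004] turn [ 0.0006 -0.0021  0.0023] | at [443.4 187.4 159.2] q [-10.  -9. 125.  33.  65.  82.] f [-7.1 -8.6 12.6] w 0.0 t 13.9
XYN pos [0.7, -0.6, 64.4] force [-2.6, 4.3, 16.1] [-0.54  0.91  0.38]
```

16 N of axial resistance at tip height N=50.4, where a seated pin should be 50, so it's flush. Retreat and hand in.

Emit:
{"fn": "arm_command", "kwargs": {
  "deltas": [
    {"travel": [0, 0, -0.03], "turn": [0, 0, 0], "claw": 255},
    {"travel": [0, 0, -0.07], "turn": [0, 0, 0], "claw": 255},
    {"travel": [0, 0, -0.1], "turn": [0, 0, 0], "claw": 255},
    {"travel": [0, 0.08, -0.1], "turn": [0, 0, 0], "claw": 255},
    {"travel": [0, 0.08, -0.1], "turn": [0, 0, 0], "claw": 255},
    {"travel": [0, 0.08, -0.1], "turn": [0, 0, 0], "claw": 255},
    {"travel": [0, 0.08, -0.1], "turn": [0, 0, 0], "claw": 255}
  ]
}}

```text
time_s: 14.6
ee_pos: [407.7, 74.1, 204.2]
tcp_rot: [-149.9, -0.0, -17.1]
ft_force: [-1.0, 0.5, 0.1]
grip_width: 0.1
finger_force: 0.0
```

```bash
python3 - <<'E'
from h import *
c=cap('top');P=cloud(c);h=cv2.cvtColor(c['image'],cv2.COLOR_RGB2HSV);r=P-F
m=(h[:,:,0]<16)&(h[:,:,1]>150)&(h[:,:,2]>130)&(abs(r@X)<22)&(abs(r@Y)<22)&(r@N>8)&(r@N<80)
print(m.sum(),np.percentile((r@N)[m],95),read_state()['ft_force'])
for n,u,v in [('jar',389,176),('carton',445,190),('cage',203,232),('tub',181,180)]: print(n,P[v,u].round(0))
print(arm.finish_job())
E
```

```text
96 51.52212924068426 [ 0.42975809  0.61172221 -0.22798351]
jar [570.  32.  70.]
carton [ 544. -107.   45.]
cage [431. 467.  18.]
tub [547. 510.  79.]
the job is handed in; nothing more can be done
None
```

The bar is shut with its lug in the fork, the pin is pushed through until its collar seats to within about 1 mm by my measurement, and it is released; the jar, cage, tub and carton still stand where they were, and the job was handed in at about 15 s.

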